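# Read a block's code with a contact reader

## Task

Take the hand-held code reader from its dock and scan the code on the block in the blue holder: set the reader's yellow sprung nose squarely on the middle of the code, press gently until the nose is about half-way in, and hold it there steadily for two seconds. Then hang the reader back upright in its dock and let go. Do not touch the orange holder with the reader, and do not shift the cups or the petri dishes.

Things in the scene. Friction and masses are not known exactly. Their poses are not given: they have to be found in the camera images.
- reader_grip (a point): Centre of the white handle of the code reader, which hangs upright in its dock, nose down. The handle is a block 30 mm (x) by 26 mm (y), 62 mm long (z, up the reader, away from the nose); x and y start along the dock's. 31 to 39 mm under this point is a grey square collar 46 x 46 mm that rests on the dock; the tip of the nose, when out, lies 104 mm under this point.
- reader: The whole reader, 135 mm long, about 0.15 kg; origin at the tip of the nose when out, axes as above. Between collar and nose it has a black barrel 30 mm in diameter, 22 to 65 mm above the origin.
- nose_tip (a point): Centre of the flat tip of the yellow nose, 22 mm in diameter, at the lower end of the reader.
- nose (a joint): How far the nose is pushed into the reader, m: 0 out, 0.012 fully in. A spring pushes it out: about 1 N when it begins to move and 4 N half-way (0.5 N more per mm); beyond 0.012 it is solid.
- dock: Grey dock, fixed to the table, foot 84 x 78 mm. Origin under the point where the reader hangs. A level fork 66 mm wide, its top 85 mm above the table, with a slot 35 mm wide open to the dock's -x side (towards the robot); the post stands on the +x side. The slot's closed end is 19 mm on the +x side of the origin.
- dock_seat (a point): On the top of the dock's fork, on the axis of the hanging reader: there lies the centre of the underside of the reader's collar (so the handle's centre hangs 35 mm above the collar's middle, 39 mm above this point).
- blue_holder: Holder of the block to be scanned: fixed dark foot 100 x 88 mm, two aluminium cheeks 88 mm high (outer faces 86 mm apart, knobs at 98 mm), between them a blue plate 92 x 70 mm that slopes and faces towards the robot and up, and in its middle a white block 48 x 48 mm with a black code 24 mm square in its middle. Origin under the plate's middle, on the table; x away from the front.
- blue_holder_target (a point): Middle of the front surface of the blue plate, under the middle of the code; z points straight out of the plate (23 to 36 degrees from vertical, towards the holder's -x), y level across it. The face of the white block is parallel to the plate and stands 3 to 15 mm in front of this point along z, differently each time: it must be felt for. Plate and block do not give under a gentle press.
- orange_holder: The other holder, alike but with an orange plate; leave it alone.
- cup_back: Bystander: clear filter cup with a teal collar, 70 mm across, 106 mm high; origin on the table under it.
- cup_back2: Bystander: another such filter cup.
- cup_side: Bystander: another such filter cup, at the right front edge.
- petri: Bystander: stack of petri dishes, 61 mm across, 45 mm high; origin on the table under it.

How it is judged (in metres and radians):
On the way:
1. the reader's nose is pressed squarely on the middle of the code in the blue holder, about half-way in, and held steady for 1.5 s (contact force between reader and blue_holder above 0.8 N and value of joint nose between 0.003 and 0.009 m and x of nose_tip in the frame of blue_holder_target between -0.007 and 0.007 m and y of nose_tip in the frame of blue_holder_target between -0.007 and 0.007 m and angle between the z axis of reader and the z axis of blue_holder_target, either way round below 0.14 rad and linear speed of reader below 0.015 m/s and angular speed of reader below 0.2 rad/s), for 1.5 s.
At the end, for the whole second after the job is handed in: After a steady square read of the blue holder's code, the reader hangs at rest in the dock's fork again: upright within 0.1 rad, its collar on the fork within 4 mm in height, within 12 mm of the place where it hung, released (z of reader in the frame of dock_seat between -0.069 and -0.061 m and horizontal distance between reader and dock_seat below 0.012 m and angle between reader's own z axis and vertical below 0.1 rad and linear speed of reader below 0.02 m/s); the robot touches nothing.
It fails at once if the reader is pressed on the blue holder with more than 15 N (contact force between reader and blue_holder above 15 N).
It fails at once if the reader touches the orange holder (contact force between reader and orange_holder above 0.5 N).
It fails at once if a cup or the petri dishes are shifted by more than 20 mm (distance of any of cup_back, cup_back2, cup_side, petri from where it was at the start of the episode above 0.02 m).
It also fails if it takes over 54 s, if anything falls off the work surface, if the arm or the gripper's body presses on something with over 40 N, if the wrist force passes 120 N, or if a joint passes its speed limit or range.

## Robot

A 6-joint arm with a two-finger parallel gripper is mounted at the origin on a cart in front of the work surface, level with it; the furniture and walls round the work are solid. World frame = base frame: x ahead of the robot, y to its left, z up, the work surface at z = 0. Lengths are in m, angles in degrees, forces in N, time in s.
With the tool pointing down it reaches from about 0.375 to 0.9 m from the base axis. Payload 3.1 kg.
Tool frame: the origin (TCP) lies midway between the tips of the shut fingers; the grasp point (between the pads) lies 19 mm behind it; x points along the fingers, z is the direction in which the jaws open and shut, and the axes are right-handed (so a half turn about x gives the same grasp; the last joint's range is limited). The gripper opens to 87 mm and grips with 3 to 60 N. Pads are 19 mm wide; open, the fingers measure 117 mm over their backs; the gripper's body (75 mm by 190 mm) begins 51 mm behind the grasp point.
Start: joints at [55.606, 30.224, 82.088, -0, 67.689, -10.227], TCP at [0.256, 0.57, 0.223] pointing down, gripper open.
Joint ranges: [-176.69, 176.69], [-43.24, 126.21], [12.49, 139.97], [-82, 262], [0, 151.66], [-163.58, 163.58]. Speed limits (degrees/s): [159.86, 159.86, 180, 180, 180, 180].

## Interface

Orientations are given as a 3x3 rotation matrix whose columns are the frame's x, y, z axes.
In Python, from rig import * gives the robot as it stands.
- The arm moves only by the tool play_rows, never from a script. Its argument "rows" is a list that holds one entry, the list of rows, each a list of 7 numbers: the shift along the tool's x, y, z in m, then the turn, a rotation vector about the tool's x, y, z in degrees, then the finger opening in m, from 0 to 0.087. A call has 1 to 12 rows; each row is the pose to reach, as a shift and turn from the pose commanded when the call began, along the tool's axes at that moment; what a row does not reach only later rows make up. A row lasts 1/10 s, in which the tool goes at most 50 mm and 8.59 degrees, less where a joint would pass 70% of its speed; a pose out of reach is approached as far as the arm can. A call with a gripper value outside its range is refused whole. The fingers move at their own pace and stop on an object; the grip force is fixed at half the most. Time passes only in rows, so rows that repeat a pose let the fingers close. It gives the time, the measured TCP pose, the force and the opening at its end, in the units of the state.
- read_state(): the state, without advancing time (a new reading comes with each control period).
- capture(name): name is "scene" or "side" or "wrist"; returns a dict with "pixels" (420x560x3 uint8, red, green, blue), "intrinsics" (3x3 intrinsics, pixels), "k1" (the pictures are not rectified: a ray, as slopes to the right and down, at radius r is drawn at 1 + k1 r^2 times it, then the intrinsics apply), "rvec" (rotation vector, rad) and "tvec" (3), from world to camera coordinates, as OpenCV has them. Camera axes: x right, y down, z forward; pixel columns grow to the right and rows downward; lengths in m; the calibration is good to about 2 mm. A picture is of the moment at which its call begins. There is no depth.
- hand_in(): hands the job in, once; it reports no verdict.
Trained networks look in the newest picture that a camera, given by its name, has taken for a name from the list of things; names that differ only in an ending like _2 or _b are one class to them, and where a whole thing is asked for, a point or a joint stands for the part that bears it (a point fixed in the world has none). Each returns a list of dicts, best first, with "p" (0 to 1); they miss things now and then, are a little off and sometimes report something else, mostly with a low value. They report only what shows in the picture. A call takes as long as a camera call.
- trace(camera, target): "mask" (420x560 bool, what is visible of it) and "at" ([column, row] in pixels, amid what is visible of it).
The state is a dict: "time_s": time; "joint_positions": joint angles; "qvel": joint speeds; "tau": joint torques, N m; "position": TCP position; "tcp_rot": TCP orientation; "force": force on the tool from outside, world axes, zero at the start; "moment": the same for the moment, N m; "opening": opening from 0.0 (shut) to 1.0 (fully open).
Only numpy, scipy, OpenCV 4.12 (cv2) and the standard library are available. Lean on these libraries where they do the work, as an engineer would, in place of code of your own. Each camera call takes 0.05 s, during which the arm holds its last target.

## Working session

There is one attempt and no reset: what is moved stays moved. The work goes in short steps, Python scripts to look and compute and a tool call to move; the robot and the scene stay as the last step left them, time stands still between calls to the robot, and variables do not carry over. Pictures are saved under pics/ and viewed, and the job is handed in when it is done.

Besides the shell and the picture viewer there is one more tool, called after ">>>" in YAML: its name, and indented under it one key for each argument. play_rows: Moves the arm, as the interface text tells. Its arguments: {"type":"object","properties":{"rows":{"type":"array"}},"required":["rows"]}

```bash
ls; mkdir -p pics
cat > h.py <<'E'
from rig import *
import numpy as np, cv2
def snap(n,f):
    c=capture(n); cv2.imwrite('pics/'+f,c['pixels'][:,:,::-1]); return c
E
python3 - <<'E'
from h import *
for n in ['scene','side','wrist']:
    c=snap(n,n+'1.png'); R=cv2.Rodrigues(np.array(c['rvec'],float))[0]
    print(n,c['k1'],np.round(c['intrinsics'],1).tolist(),'pos',-R.T@np.array(c['tvec']).ravel(),'fwd',R[2])
    for t in ['reader_grip','reader','nose','dock','blue_holder','orange_holder','cup_back','petri']:
        try:
            for d in trace(n,t)[:4]: print(n,t,round(d['p'],2),np.round(d['at'],1),d['mask'].sum())
        except Exception as e: print(t,e)
print(read_state())
E
```

```text
pics
scene 0.03323293885726877 [[431.9, 0.0, 285.3], [0.0, 431.9, 217.2], [0.0, 0.0, 1.0]] pos [-0.11520358  0.10685042  0.88482244] fwd [ 0.59924679 -0.29009746 -0.74615464]
scene reader_grip 0.63 [301.7 249.8] 675
scene reader_grip 0.46 [338.7 193.9] 1469
scene reader 0.97 [303.3 251.1] 564
scene dock 0.94 [296.3 275.7] 974
scene dock 0.19 [405.6 260.2] 1212
scene blue_holder 0.93 [250.8 215.5] 1685
scene orange_holder 0.78 [335.8 195.2] 1495
scene cup_back 0.86 [253.6 176.2] 704
scene cup_back 0.75 [300.4 163.5] 868
scene petri 0.72 [205.2 201.6] 509
side -0.13836038256899663 [[506.2, 0.0, 284.8], [0.0, 506.2, 207.8], [0.0, 0.0, 1.0]] pos [ 0.25122609 -1.39974153  0.56672475] fwd [ 0.19406007  0.91852965 -0.34444736]
side reader_grip 0.58 [245.9 214.6] 466
side reader 0.63 [245.8 216.1] 524
side nose 0.29 [247.9 241.8] 55
side dock 0.65 [253.8 243.2] 767
side dock 0.6 [218.7 264.7] 1121
side blue_holder 0.7 [355.9 220.3] 968
side blue_holder 0.61 [314.8 229. ] 930
side orange_holder 0.77 [327.9 252.8] 883
side cup_back 0.91 [356.8 220.5] 989
side cup_back 0.8 [381.  242.5] 1098
si
[... 314 characters left out ...]
  8.20880363e+01, -1.84839502e-04,
        6.76884634e+01, -1.02265302e+01]), 'qvel': array([-0.01101431, -0.08693435,  0.03361845,  0.07286464,  0.09240966,
       -0.0567398 ]), 'tau': array([ 1.19705943e-03, -4.40019178e+01, -1.76984185e+01,  6.34512655e-02,
        5.05546003e-02, -1.86329885e-05]), 'position': array([0.25583813, 0.57021435, 0.22255159]), 'tcp_rot': array([[ 7.06954424e-06, -9.12348751e-01,  4.09413919e-01],
       [ 5.04349460e-06,  4.09413919e-01,  9.12348751e-01],
       [-1.00000000e+00, -4.38501297e-06,  7.49579581e-06]]), 'force': array([-0.17917389,  0.63490928,  0.40913663]), 'moment': array([ 0.00117363,  0.02490916, -0.00151188]), 'opening': 1.0019748217586053}
```

View pics/scene1.png

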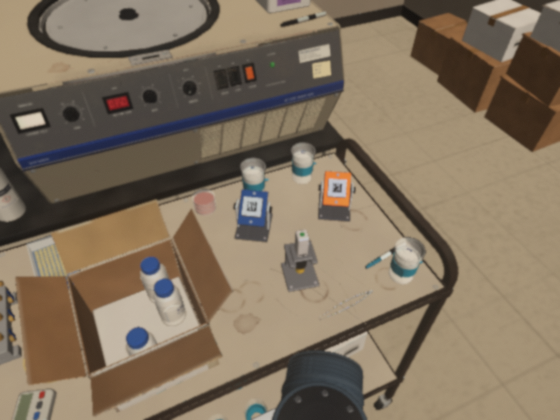

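View pics/side1.png

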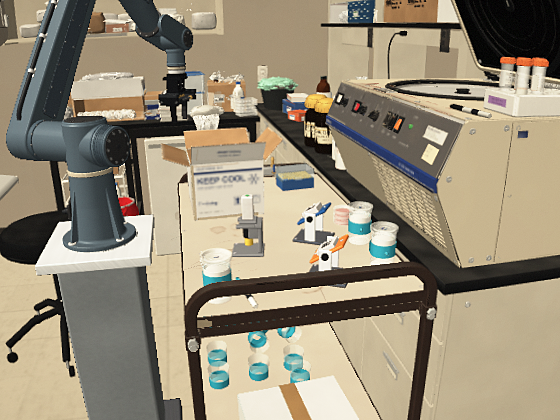

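View pics/wrist1.png

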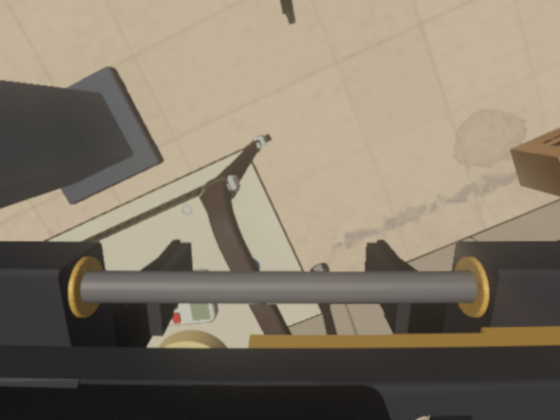

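```bash
cd pics; python3 -c "
import cv2
a=cv2.imread('scene1.png')[150:320,190:420];cv2.imwrite('s1z.png',cv2.resize(a,None,fx=3.4,fy=3.4,interpolation=3))
a=cv2.imread('side1.png')[190:300,190:400];cv2.imwrite('d1z.png',cv2.resize(a,None,fx=3.8,fy=3.8,interpolation=3))"
```

```text
(no output)
```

View pics/s1z.png

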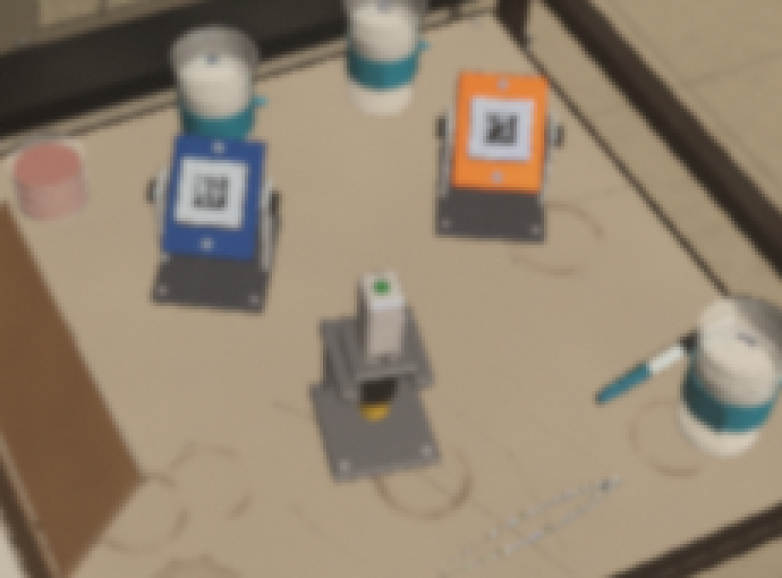

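View pics/d1z.png

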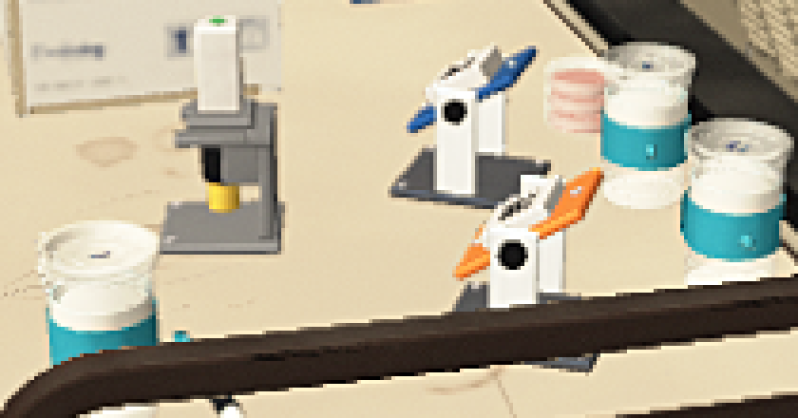

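```bash
cat >> h.py <<'E'
def ray(c,uv):
    K=np.array(c['intrinsics']);k=c['k1']
    d=(np.array(uv,float)-K[:2,2])/np.array([K[0,0],K[1,1]])
    r=np.linalg.norm(d); x=r
    for _ in range(30): x=r/(1+k*x*x)
    s=d*(x/r if r>0 else 1)
    R=cv2.Rodrigues(np.array(c['rvec'],float))[0]
    return -R.T@np.array(c['tvec'],float).ravel(), R.T@np.append(s,1)
def atz(c,uv,z):
    o,d=ray(c,uv); return o+d*(z-o[2])/d[2]
def proj(c,P):
    P=np.atleast_2d(P); R=cv2.Rodrigues(np.array(c['rvec'],float))[0]
    q=P@R.T+np.array(c['tvec'],float).ravel(); s=q[:,:2]/q[:,2:]
    s=s*(1+c['k1']*(s**2).sum(1,keepdims=True)); K=np.array(c['intrinsics'])
    return s*[K[0,0],K[1,1]]+K[:2,2]
def tri(rs):
    A=0;b=0
    for o,d in rs:
        d=d/np.linalg.norm(d);M=np.eye(3)-np.outer(d,d);A=A+M;b=b+M@o
    p=np.linalg.solve(A,b); return p,[np.linalg.norm((np.eye(3)-np.outer(d,d)/(d@d))@(p-o)) for o,d in rs]
E
python3 - <<'E'
from h import *
s=capture('scene');d=capture('side')
Z=lambda x,y:(x/3.4+190-.35,y/3.4+150-.35)
D=lambda x,y:(x/3.8+190-.35,y/3.8+190-.35)
print('handle top',atz(s,Z(382,287),.155),atz(d,D(218,20),.155),tri([ray(s,Z(382,287)),ray(d,D(218,20))]))
print('code',tri([ray(s,Z(210,192)),ray(d,D(457,70))]))
for n,p in dict(fl=(335,476),fr=(438,458),bl=(312,390)).items(): print('dock foot',n,atz(s,Z(*p),.008))
for n,p in dict(fl=(152,302),fr=(262,310)).items(): print('blue foot',n,atz(s,Z(*p),.008))
for n,p in dict(fl=(436,236),fr=(544,240)).items(): print('or foot',n,atz(s,Z(*p),.008))
for n,p in dict(tl=(177,135),tr=(265,141),br=(253,260),bl=(162,252)).items(): print('blue plate',n,atz(s,Z(*p),.07))
E
```

```text
handle top [ 0.41108655 -0.1894509   0.155     ] [ 0.40941949 -0.18708006  0.155     ] (array([ 0.40965221, -0.18896518,  0.15598654]), [np.float64(0.0005886144034387666), np.float64(0.0005886144034387894)])
code (array([ 0.58950059, -0.13980328,  0.08924566]), [np.float64(0.002338664951245435), np.float64(0.0023386649512454507)])
dock foot fl [ 0.37788308 -0.14365102  0.008     ]
dock foot fr [ 0.36139951 -0.21592516  0.008     ]
dock foot bl [ 0.45085035 -0.1593602   0.008     ]
blue foot fl [ 0.57587055 -0.081969    0.008     ]
blue foot fr [ 0.53422881 -0.15551399  0.008     ]
or foot fl [ 0.54670258 -0.31190759  0.008     ]
or foot fr [ 0.50771416 -0.38857895  0.008     ]
blue plate tl [ 0.67743168 -0.14542889  0.07      ]
blue plate tr [ 0.64315471 -0.20600014  0.07      ]
blue plate br [ 0.53381859 -0.1493577   0.07      ]
blue plate bl [ 0.56813242 -0.0916641   0.07      ]
```

Run:
```python
from h import *
import rig; print([k for k in dir(rig) if k[0]!='_'])
w=capture('wrist');st=read_state();T=np.array(st['tcp_rot']);p=np.array(st['position'])
R=cv2.Rodrigues(np.array(w['rvec'],float))[0]; o=-R.T@np.array(w['tvec']).ravel()
Rct=R@T; print('cam in tool',T.T@(o-p),'\n',Rct.round(4))
np.savez('wc.npz',o=T.T@(o-p),R=Rct)
print(proj(w,p))
s=capture('scene');d=capture('side')
print('box flap', tri([ray(s,(181,212)),ray(d,(247,130))]),atz(s,(181,212),.25),atz(s,(205,380),.2),atz(s,(215,350),.2))
```

```text
['PlanningError', 'capture', 'hand_in', 'read_state', 'trace']
cam in tool [-1.61340625e-01  7.12688199e-02  7.83048367e-05] 
 [[-5.000e-04 -2.000e-04  1.000e+00]
 [-2.575e-01 -9.663e-01 -3.000e-04]
 [ 9.663e-01 -2.575e-01  4.000e-04]]
[[277.96306014 262.50514314]]
box flap (array([0.45148018, 0.04588078, 0.28031985]), [np.float64(0.007943449178994241), np.float64(0.007943449178994363)]) [0.49143143 0.04258757 0.25      ] [0.17406364 0.10128704 0.2       ] [0.21469826 0.07117397 0.2       ]
```

>>> play_rows:
  rows:
    - [[-0.05, 0, 0, 0, 0, 0, 0.087], [-0.09, -0.02, -0.02, 0, 0, 0, 0.087], [-0.13, -0.045, -0.045, 0, 0, 0, 0.087], [-0.16, -0.075, -0.07, 0, 0, 0, 0.087], [-0.18, -0.105, -0.1, 0, 0, 0, 0.087], [-0.2, -0.135, -0.13, 0, 0, 0, 0.087], [-0.2, -0.17, -0.165, 0, 0, 0, 0.087], [-0.2, -0.205, -0.2, 0, 0, 0, 0.087], [-0.2, -0.24, -0.235, 0, 0, 0, 0.087], [-0.2, -0.275, -0.27, -1, 0, 0, 0.087], [-0.2, -0.31, -0.3, -2, 0, 0, 0.087], [-0.2, -0.34, -0.33, -3, 0, 0, 0.087]]

```text
time_s: 2.8
position: [0.4315, 0.1279, 0.4229]
tcp_rot: [[0.001, -0.933, 0.361], [0.0, 0.361, 0.933], [-1.0, -0.001, 0.0]]
force: [0.7, 0.4, -0.1]
opening: 1.005
```

>>> play_rows:
  rows:
    - [[0, -0.035, -0.035, 0, 0, 0, 0.087], [0, -0.07, -0.07, 0, 0, 0, 0.087], [0, -0.105, -0.1, 0, 0, 0, 0.087], [0, -0.14, -0.135, 0, 0, 0, 0.087], [0, -0.17, -0.165, 0, 0, 0, 0.087], [0, -0.205, -0.2, 0, 0, 0, 0.087], [0, -0.22, -0.21, 0, 0, 0, 0.087], [0, -0.22, -0.21, 0, 0, 0, 0.087], [0, -0.22, -0.21, 0, 0, 0, 0.087]]

```text
time_s: 3.7
position: [0.5599, -0.1451, 0.4221]
tcp_rot: [[-0.001, -0.932, 0.362], [0.001, 0.362, 0.932], [-1.0, 0.002, 0.001]]
force: [0.3, 0.7, 0.6]
opening: 1.0
```

Run:
```python
from h import *
w=snap('wrist','w2.png');st=read_state();print(st['time_s'],st['position'],st['joint_positions'].round(1),np.abs(st['qvel']).max(),st['tcp_rot'].round(3).tolist())
R=cv2.Rodrigues(np.array(w['rvec'],float))[0]; print(-R.T@np.array(w['tvec']).ravel())
np.savez('w2.npz',**{k:w[k] for k in ['intrinsics','k1','rvec','tvec']})
a=w['pixels'];cv2.imwrite('pics/w2z.png',cv2.resize(a[:,:,::-1],None,fx=1.4,fy=1.4,interpolation=3))
```

```text
3.75 [ 0.55968085 -0.14440857  0.42250737] [-25.6  17.2  71.9   0.   91.  -94.4] 0.973886787477997 [[-0.001, -0.933, 0.361], [0.001, 0.361, 0.933], [-1.0, 0.001, 0.001]]
[ 0.49366121 -0.11938494  0.58356668]
```

View pics/w2z.png

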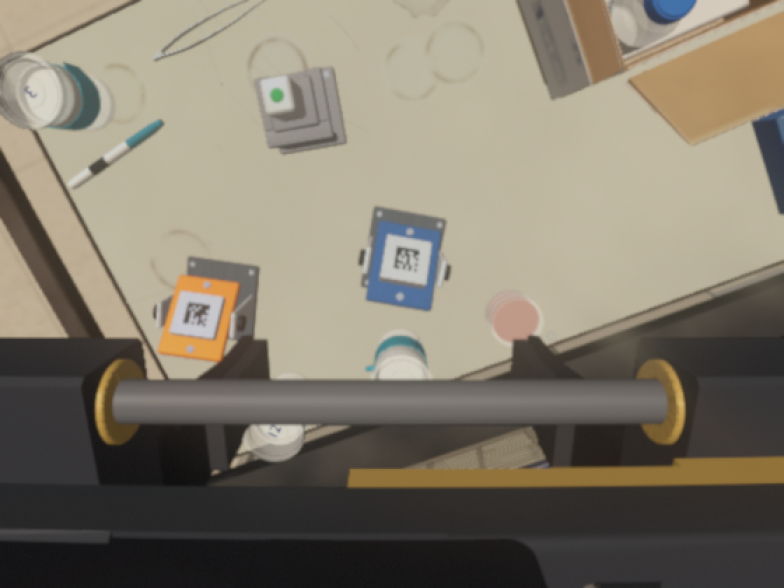

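```bash
cd pics; python3 -c "
import cv2
a=cv2.imread('w2.png');cv2.imwrite('w2b.png',cv2.resize(a[140:230,245:335],None,fx=6.6,fy=6.6,interpolation=3))
cv2.imwrite('w2d.png',cv2.resize(a[35:125,170:260],None,fx=6.6,fy=6.6,interpolation=3))"
```

```text
(no output)
```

View pics/w2b.png

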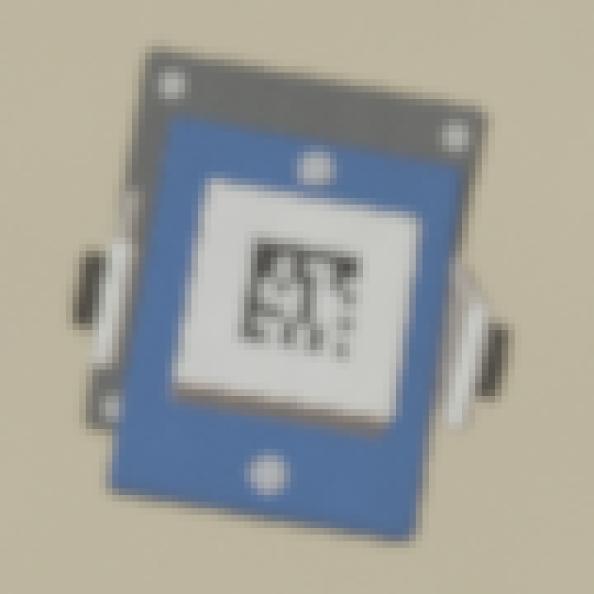

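View pics/w2d.png

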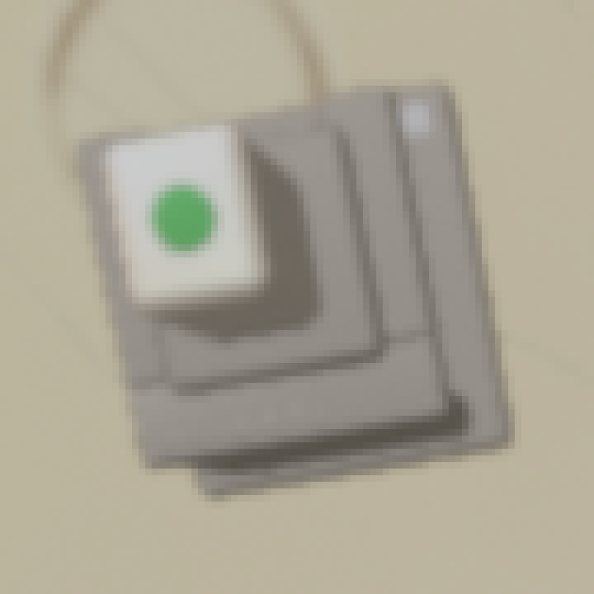

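```bash
cat > fit.py <<'E'
from h import *
from scipy.optimize import least_squares
w=dict(np.load('w2.npz')); s=capture('scene'); d=capture('side')
W=lambda L:np.array(L)/6.6+[245,140]-.42
D=lambda L:np.array(L)/6.6+[170,35]-.42
S=lambda L:np.array(L)/3.4+[190,150]-.35
# order: (-x,-y),(-x,+y),(+x,+y),(+x,-y) holder axes
pw=W([(172,115),(463,168),(410,542),(110,490)]); ps=S([(253,260),(162,252),(177,135),(265,141)])
bw=W([(208,178),(421,214),(394,422),(174,385)]); cw=W([(252,238),(362,258),(350,357),(242,340)])
bs=S([(240,230),(174,224),(182,157),(247,163)])
sg=np.array([(-1,-1),(-1,1),(1,1),(1,-1)])
def frame(yaw,t):
    cy,sy=np.cos(yaw),np.sin(yaw); x=np.array([cy,sy,0]);y=np.array([-sy,cy,0]);z=np.array([0,0,1.])
    n=-np.sin(t)*x+np.cos(t)*z; u=np.cos(t)*x+np.sin(t)*z
    return np.stack([u,y,n],1)
def pts(p,hx,hy,h):
    return p[:3]+np.c_[sg*[hx,hy],np.full(4,h)]@frame(p[3],p[4]).T
def res(p,useS,useW=1):
    r=[]
    if useW: r+=[proj(w,pts(p,.046,.035,0))-pw, proj(w,pts(p,.024,.024,p[5]))-bw, proj(w,pts(p,.012,.012,p[5]))-cw]
    if useS:
        off=p[6:8] if len(p)>6 else 0
        r+=[proj(s,pts(p,.046,.035,0))-ps, proj(s,pts(p,.024,.024,p[5]))-bs]
    return np.concatenate(r).ravel()
p0=[.59,-.14,.075,np.radians(-29),np.radians(30),.01]
for a in [(0,1),(1,1),(1,0)]:
    f=least_squares(res,p0,args=a); p=f.x
    F=frame(p[3],p[4])
    print(a,p[:3].round(4),np.degrees(p[3:5]).round(2),p[5].round(4),'rms',np.sqrt((f.fun**2).mean()).round(2),'code',(p[:3]+F[:,2]*p[5]).round(4))
f=least_squares(res,p0,args=(1,1)); np.save('blue.npy',f.x)
print(res(f.x,1).reshape(-1,2).round(1).tolist())
# reader/dock
print('dot',atz(w,D([184,217]),.155),atz(s,S([382,287]),.155),tri([ray(w,D([184,217])),ray(s,S([382,287])),ray(d,np.array([218,20])/3.8+190-.35)]))
for n,q in dict(a=(105,148),b=(240,125),c=(268,285),dd=(132,303)).items(): print('top',n,atz(w,D(q),.155))
for n,q in dict(l=(145,465),r=(445,418),r0=(388,92)).items(): print('fork',n,atz(w,D(q),.085))
for n,q in dict(l=(172,388),r=(380,352),r0=(335,125)).items(): print('collar',n,atz(w,D(q),.093))
E
python3 fit.py
```

```text
(0, 1) [ 0.6002 -0.1433  0.0617] [-31.08  27.47] 0.0229 rms 0.29 code [ 0.5911 -0.1379  0.082 ]
(1, 1) [ 0.5968 -0.1427  0.0779] [-31.27  32.33] 0.0174 rms 0.55 code [ 0.5888 -0.1379  0.0926]
(1, 0) [ 0.6069 -0.1485  0.0663] [-31.27  36.38] 0.0231 rms 0.37 code [ 0.5951 -0.1413  0.0849]
[[-0.8, -0.1], [0.3, -0.1], [1.1, 0.7], [-1.2, 0.5], [-0.2, 0.1], [-0.1, 0.4], [-0.1, -0.3], [-0.1, -0.5], [0.1, -0.0], [-0.3, -0.2], [-0.6, 0.2], [-0.8, -0.1], [-0.5, 0.7], [-1.1, 0.5], [-1.2, -0.3], [-0.1, 0.4], [-0.8, -0.5], [-0.3, -0.5], [-0.4, 0.5], [-0.7, 0.4]]
dot [ 0.40869736 -0.18629928  0.155     ] [ 0.41108655 -0.1894509   0.155     ] (array([ 0.40933322, -0.18757099,  0.15594234]), [np.float64(0.0014826522258759509), np.float64(0.001503676178932694), np.float64(0.0007345247795655998)])
top a [ 0.39323479 -0.19448601  0.155     ]
top b [ 0.39847779 -0.1709934   0.155     ]
top c [ 0.42449399 -0.17712462  0.155     ]
top dd [ 0.41841759 -0.20080367  0.155     ]
fork l [ 0.43644826 -0.22500762  0.085     ]
fork r [ 0.45068602 -0.16283798  0.085     ]
fork r0 [ 0.38817052 -0.14906316  0.085     ]
collar l [ 0.42556786 -0.21183981  0.093     ]
collar r [ 0.43466602 -0.16946302  0.093     ]
collar r0 [ 0.39165095 -0.16082502  0.093     ]
```

```bash
cat >> h.py <<'E'
from scipy.spatial.transform import Rotation as Ro
def goto(P,R):
    st=read_state();T=np.array(st['tcp_rot']);p=np.array(st['position'])
    print('shift',(T.T@(np.array(P)-p)).round(4),'turn',np.degrees(Ro.from_matrix(T.T@R).as_rotvec()).round(2), 't',st['time_s'])
def toolR(yaw,t):
    # tool x = -n, z = holder y
    cy,sy=np.cos(yaw),np.sin(yaw); x=np.array([cy,sy,0]);z=np.array([-sy,cy,0])
    n=-np.sin(t)*x+np.cos(t)*np.array([0,0,1.]); return np.stack([-n,np.cross(z,-n),z],1)
E
python3 - <<'E'
from h import *
R=toolR(np.radians(-31),np.radians(31)); P=np.array([.592,-.139,.085])-R[:,0]*.2
print(P,R.round(2)); goto(P,R)
E
```

```text
[ 0.50370524 -0.08594716  0.25643346] [[ 0.44 -0.73  0.52]
 [-0.27  0.44  0.86]
 [-0.86 -0.52  0.  ]]
shift [0.1665 0.0731 0.0339] turn [  9.67   2.7  -30.92] t 3.85
```

>>> play_rows:
  rows:
    - [[0.03, 0.015, 0.007, 2, 0.5, -6, 0.087], [0.06, 0.03, 0.014, 4, 1, -12, 0.087], [0.1, 0.045, 0.02, 6, 1.6, -19, 0.087], [0.14, 0.06, 0.028, 8, 2.2, -26, 0.087], [0.166, 0.073, 0.034, 9.7, 2.7, -31, 0.087], [0.166, 0.073, 0.034, 9.7, 2.7, -31, 0.087], [0.166, 0.073, 0.034, 9.7, 2.7, -31, 0.087], [0.166, 0.073, 0.034, 9.7, 2.7, -31, 0.087]]

```text
time_s: 4.65
position: [0.5055, -0.0869, 0.2579]
tcp_rot: [[0.444, -0.733, 0.515], [-0.267, 0.441, 0.857], [-0.855, -0.518, 0.0]]
force: [0.6, -0.7, 0.2]
opening: 0.999
```

Run:
```python
from h import *
w=snap('wrist','w3.png');st=read_state();print(st['time_s'],st['position'],st['joint_positions'].round(1),np.abs(st['qvel']).max(),st['tcp_rot'].round(3).tolist())
np.savez('w3.npz',**{k:w[k] for k in ['intrinsics','k1','rvec','tvec']})
print(proj(w,[[.592,-.139,.085]]))
a=w['pixels'];cv2.imwrite('pics/w3z.png',cv2.resize(a[100:260,190:370,::-1],None,fx=3.7,fy=3.7,interpolation=3))
```

```text
4.7 [ 0.50676702 -0.08769932  0.25879373] [-18.3  11.3 116.7 -17.5  22.2 -62.8] 1.5953811074188236 [[0.446, -0.732, 0.516], [-0.268, 0.441, 0.857], [-0.854, -0.52, 0.001]]
[[278.09771074 182.333498  ]]
```

View pics/w3z.png

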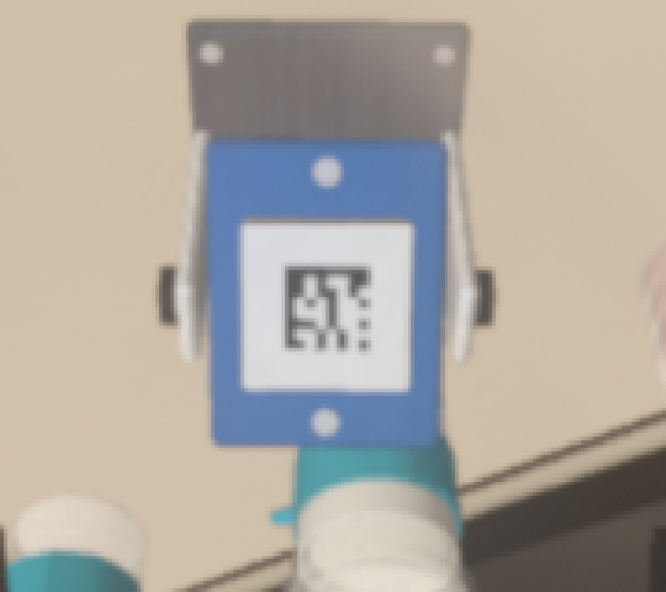

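```bash
cat > fit2.py <<'E'
exec(open('fit.py').read().split("p0=")[0])
w3=dict(np.load('w3.npz'))
V=lambda L:np.array(L)/3.7+[190,100]-.36
p3=V([(205,140),(449,141),(441,445),(213,445)]);b3=V([(242,220),(413,221),(411,391),(242,391)]);c3=V([(285,266),(370,266),(370,350),(285,350)])
def r3(p): return np.concatenate([proj(w3,pts(p,.046,.035,0))-p3,proj(w3,pts(p,.024,.024,p[5]))-b3,proj(w3,pts(p,.012,.012,p[5]))-c3]).ravel()
p0=[.59,-.14,.075,np.radians(-29),np.radians(30),.01]
def rep(n,fn):
    f=least_squares(fn,p0,x_scale=[.01,.01,.01,.1,.1,.01]);p=f.x;F=frame(p[3],p[4])
    print(n,p[:3].round(4),np.degrees(p[3:5]).round(2),p[5].round(4),'rms',np.sqrt((f.fun**2).mean()).round(2),'code',(p[:3]+F[:,2]*p[5]).round(4)); return f.x
rep('w3',r3)
p=rep('w2+w3',lambda p:np.r_[r3(p),res(p,0,1)])
print((r3(p)).reshape(-1,2).round(1).tolist())
np.save('blue.npy',p)
rep('all',lambda p:np.r_[r3(p),res(p,1,1)])
# plate only
p0=p0[:5]
rep2=least_squares(lambda p:np.r_[(proj(w3,pts(p,.046,.035,0))-p3).ravel(),(proj(w,pts(p,.046,.035,0))-pw).ravel()],p0).x
print('plate only',rep2[:3],np.degrees(rep2[3:]))
E
python3 fit2.py
```

```text
w3 [ 0.5995 -0.1436  0.0709] [-31.18  33.19] 0.0219 rms 0.24 code [ 0.5893 -0.1374  0.0893]
w2+w3 [ 0.5979 -0.1426  0.0731] [-31.22  31.43] 0.0183 rms 0.34 code [ 0.5897 -0.1377  0.0888]
[[0.2, -0.5], [0.1, -0.6], [0.1, 0.2], [-0.3, 0.1], [-0.3, 0.7], [0.2, 0.5], [-0.1, -0.1], [0.4, -0.2], [-0.2, -0.1], [0.0, -0.1], [-0.2, -0.1], [-0.0, -0.2]]
all [ 0.5978 -0.1427  0.0737] [-31.2  31.8] 0.018 rms 0.57 code [ 0.5897 -0.1378  0.089 ]
plate only [ 0.59786165 -0.14268198  0.07323332] [-31.24488907  30.98425255]
```

Run:
```python
from h import *
R=toolR(np.radians(-12.5),0)
for z in (.26,.107): goto([.409,-.187,z],R)
```

```text
shift [-0.0182  0.0275 -0.1352] turn [-18.17  -5.04  31.09] t 4.8
shift [ 0.1125  0.1071 -0.1353] turn [-18.17  -5.04  31.09] t 4.8
```

>>> play_rows:
  rows:
    - [[-0.01, 0, -0.02, -3, -1, 5, 0.087], [-0.018, 0.007, -0.05, -6, -2, 10.5, 0.087], [-0.018, 0.014, -0.08, -10, -3, 17, 0.087], [-0.018, 0.02, -0.11, -14, -4, 24, 0.087], [-0.018, 0.0275, -0.135, -18.2, -5, 31, 0.087], [-0.018, 0.0275, -0.135, -18.2, -5, 31, 0.087], [-0.018, 0.0275, -0.135, -18.2, -5, 31, 0.087], [-0.018, 0.0275, -0.135, -18.2, -5, 31, 0.087]]

```text
time_s: 5.6
position: [0.4072, -0.1864, 0.2582]
tcp_rot: [[-0.002, -0.976, 0.217], [-0.0, 0.217, 0.976], [-1.0, 0.002, -0.001]]
force: [-0.7, 0.7, 1.1]
opening: 1.0
```

Run:
```python
from h import *
w=snap('wrist','w4.png');st=read_state();print(st['time_s'],st['position'],st['joint_positions'].round(1),np.abs(st['qvel']).max(),st['tcp_rot'].round(3).tolist())
np.savez('w4.npz',**{k:w[k] for k in ['intrinsics','k1','rvec','tvec']})
print(proj(w,[[.409,-.187,.155],[.409,-.187,.093]]))
a=w['pixels'];cv2.imwrite('pics/w4z.png',cv2.resize(a[130:270,180:370,::-1],None,fx=4,fy=4,interpolation=3))
goto([.409,-.187,.107],toolR(np.radians(-12.5),0))
```

```text
5.65 [ 0.40672449 -0.18572933  0.25809871] [-3.890e+01  1.370e+01  1.038e+02 -1.000e-01  6.260e+01 -1.163e+02] 0.9916529542467081 [[-0.002, -0.976, 0.216], [0.0, 0.216, 0.976], [-1.0, 0.002, -0.0]]
[[277.57590545 211.44771568]
 [277.70762595 194.34035076]]
shift [ 0.1511 -0.0029 -0.0007] turn [ 0.02 -0.03 -0.14] t 5.65
```

View pics/w4z.png

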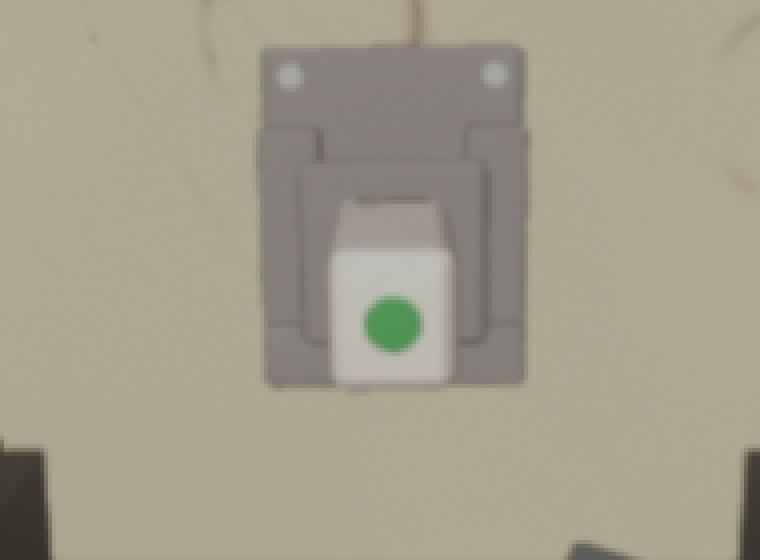

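>>> play_rows:
  rows:
    - [[0.03, -0.003, -0.001, 0, 0, 0, 0.087], [0.07, -0.003, -0.001, 0, 0, 0, 0.087], [0.11, -0.003, -0.001, 0, 0, 0, 0.087], [0.14, -0.003, -0.001, 0, 0, 0, 0.087], [0.151, -0.003, -0.001, 0, 0, 0, 0.087], [0.151, -0.003, -0.001, 0, 0, 0, 0.087], [0.151, -0.003, -0.001, 0, 0, 0, 0.0], [0.151, -0.003, -0.001, 0, 0, 0, 0.0], [0.151, -0.003, -0.001, 0, 0, 0, 0.0], [0.151, -0.003, -0.001, 0, 0, 0, 0.0], [0.151, -0.003, -0.001, 0, 0, 0, 0.0], [0.151, -0.003, -0.001, 0, 0, 0, 0.0]]

```text
time_s: 6.85
position: [0.4088, -0.1875, 0.107]
tcp_rot: [[-0.003, -0.976, 0.216], [-0.0, 0.216, 0.976], [-1.0, 0.003, -0.001]]
force: [-0.4, -0.5, 0.1]
opening: 0.535
```

Run:
```python
from h import *
st=read_state();print(st['time_s'],st['position'],st['joint_positions'].round(1),np.abs(st['qvel']).max(),st['tcp_rot'].round(4).tolist(),st['opening'],st['force'])
```

```text
6.85 [ 0.40884784 -0.18754717  0.10702496] [ -38.8   28.7  112.8   -0.2   38.6 -116.2] 0.25001104283847037 [[-0.0032, -0.9764, 0.216], [-0.0, 0.216, 0.9764], [-1.0, 0.0031, -0.0007]] 0.5353796420208846 [-0.35226097 -0.53580554  0.10672255]
```

>>> play_rows:
  rows:
    - [[0, 0, 0, 0, 0, 0, 0.0], [0, 0, 0, 0, 0, 0, 0.0], [0, 0, 0, 0, 0, 0, 0.0], [0, 0, 0, 0, 0, 0, 0.0], [0, 0, 0, 0, 0, 0, 0.0], [0, 0, 0, 0, 0, 0, 0.0], [0, 0, 0, 0, 0, 0, 0.0]]

```text
time_s: 7.55
position: [0.4087, -0.1874, 0.1067]
tcp_rot: [[-0.004, -0.976, 0.216], [0.0, 0.216, 0.976], [-1.0, 0.004, -0.0]]
force: [0.7, 0.4, 0.7]
opening: 0.296
```

Run:
```python
from h import *
w=snap('wrist','w5.png')
st=read_state();print(st['time_s'],st['position'],np.abs(st['qvel']).max(),st['tcp_rot'].round(4).tolist(),st['opening'],st['force'])
```

```text
7.6 [ 0.4087045  -0.18740396  0.10672064] 0.08914456662821404 [[-0.0037, -0.9764, 0.216], [0.0004, 0.216, 0.9764], [-1.0, 0.0037, -0.0004]] 0.2964662465972193 [-0.12296719  0.71651575 -0.76660509]
```

View pics/w5.png

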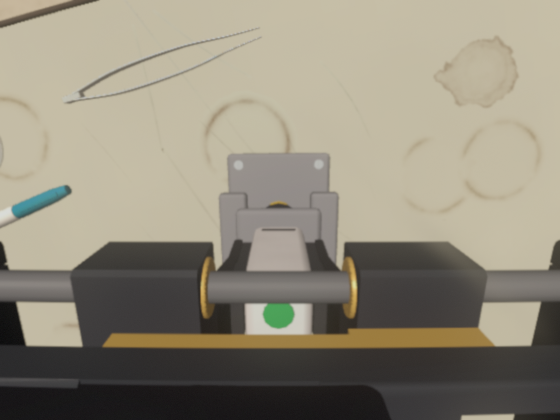

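>>> play_rows:
  rows:
    - [[-0.02, 0, 0, 0, 0, 0, 0.0], [-0.05, 0, 0, 0, 0, 0, 0.0], [-0.09, 0, 0, 0, 0, 0, 0.0], [-0.13, 0, 0, 0, 0, 0, 0.0], [-0.15, 0, 0, 0, 0, 0, 0.0], [-0.15, 0, 0, 0, 0, 0, 0.0], [-0.15, 0, 0, 0, 0, 0, 0.0]]

```text
time_s: 8.3
position: [0.4087, -0.187, 0.2561]
tcp_rot: [[-0.004, -0.976, 0.216], [0.001, 0.216, 0.976], [-1.0, 0.005, -0.0]]
force: [-0.3, 0.4, -0.8]
opening: 0.297
```

Run:
```python
from h import *
st=read_state();print(st['time_s'],st['position'],st['opening'],st['force'],st['tcp_rot'].round(4).tolist())
p=np.load('blue.npy');R=toolR(np.radians(-31.2),np.radians(31.4))
code=np.array([.5897,-.1377,.0888]);goto(code-R[:,0]*(.0867+.04),R)
```

```text
8.3 [ 0.4086681  -0.18701783  0.25611236] 0.29745997848146166 [-0.29250385  0.44199923 -0.77786128] [[-0.0044, -0.9764, 0.2159], [0.0009, 0.2159, 0.9764], [-1.0, 0.0045, -0.0001]]
shift [ 0.0587 -0.1039  0.1084] turn [ 18.27   5.09 -31.37] t 8.3
```

>>> play_rows:
  rows:
    - [[0.0, -0.02, 0.02, 3, 0.8, -5, 0.0], [0.01, -0.04, 0.045, 6.5, 1.8, -11, 0.0], [0.02, -0.06, 0.065, 10, 2.8, -17, 0.0], [0.035, -0.08, 0.085, 14, 3.9, -24, 0.0], [0.05, -0.095, 0.1, 17, 4.7, -29, 0.0], [0.059, -0.104, 0.1085, 18.3, 5.1, -31.4, 0.0], [0.059, -0.104, 0.1085, 18.3, 5.1, -31.4, 0.0], [0.059, -0.104, 0.1085, 18.3, 5.1, -31.4, 0.0], [0.059, -0.104, 0.1085, 18.3, 5.1, -31.4, 0.0], [0.059, -0.104, 0.1085, 18.3, 5.1, -31.4, 0.0]]

```text
time_s: 9.3
position: [0.5336, -0.1044, 0.1969]
tcp_rot: [[0.445, -0.73, 0.519], [-0.271, 0.443, 0.855], [-0.854, -0.521, -0.001]]
force: [-0.2, -0.3, -1.9]
opening: 0.298
```

Run:
```python
from h import *
w=snap('wrist','w6.png')
st=read_state();print(st['time_s'],st['position'],np.abs(st['qvel']).max(),st['tcp_rot'].round(4).tolist(),st['opening'],st['force'])
np.savez('w6.npz',**{k:w[k] for k in ['intrinsics','k1','rvec','tvec']})
T=st['tcp_rot'];print('nose pred',proj(w,st['position']+T@[.0867,0,0]),'code',proj(w,[.5897,-.1377,.0888]), T.T@(np.array([.5897,-.1377,.0888])-st['position']))
a=w['pixels'];cv2.imwrite('pics/w6z.png',cv2.resize(a[110:310,170:390,::-1],None,fx=3,fy=3,interpolation=3))
d=snap('side','d6.png');a=d['pixels'];cv2.imwrite('pics/d6z.png',cv2.resize(a[150:280,260:420,::-1],None,fx=4.5,fy=4.5,interpolation=3))
```

```text
9.35 [ 0.53387857 -0.10455811  0.19730874] 0.6008620039116749 [[0.4459, -0.7291, 0.5193], [-0.2712, 0.4428, 0.8546], [-0.853, -0.5219, -0.0003]] 0.2970286190867961 [ 0.46458254  0.15892837 -1.68032923]
nose pred [[278.24425533 215.73392079]] code [[279.04601697 201.38032252]] [0.12643776 0.00125638 0.00069134]
```

View pics/w6z.png

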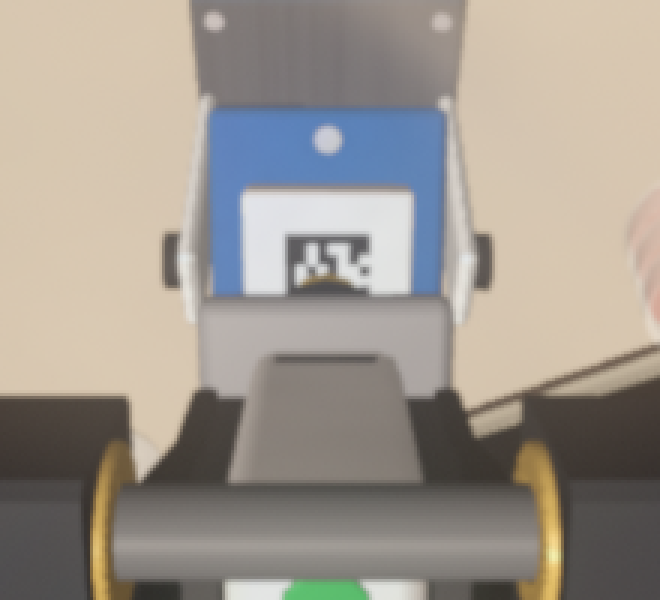

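View pics/d6z.png

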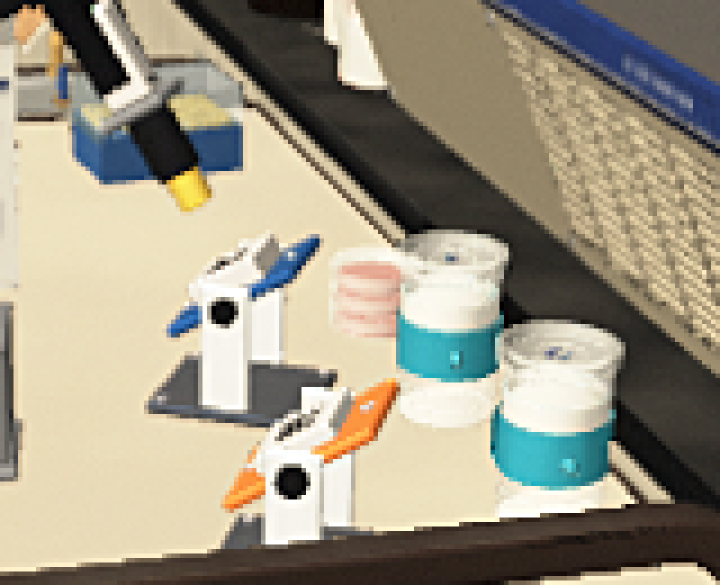

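Run:
```python
from h import *
d=capture('side');s=snap('scene','s6.png');st=read_state();T=st['tcp_rot'];p=st['position'];print(st['time_s'],p,st['force'])
f=lambda uv:((uv-[260,150]+.4)*4.5).round(1).tolist()
n=-T[:,0]
print('nose tip',f(proj(d,p+T@[.0867,0,0])),'nose shoulder',f(proj(d,p+T@[.0647,0,0])),'barrel',f(proj(d,p+T@[.0217,0,0])))
c=np.array([.5897,-.1377,.0888])
print('code',f(proj(d,c)))
F=np.stack([T[:,1]*-1,T[:,2],n],1)
print('block corners',f(proj(d,c+np.array([[-.024,-.024,0],[-.024,.024,0],[.024,.024,0],[.024,-.024,0]])@F.T)))
pl=c-n*.012
print('plate h12',f(proj(d,pl+np.array([[-.046,-.035,0],[-.046,.035,0],[.046,.035,0],[.046,-.035,0]])@F.T)))
a=s['pixels'];cv2.imwrite('pics/s6z.png',cv2.resize(a[150:260,200:330,::-1],None,fx=5,fy=5,interpolation=3))
g=lambda uv:((uv-[200,150]+.4)*5).round(1).tolist()
print('scene nose',g(proj(s,p+T@[.0867,0,0])),'code',g(proj(s,c)))
```

```text
9.5 [ 0.53409023 -0.10455398  0.19777344] [ 0.11758657 -0.42367985 -1.27291677]
nose tip [[198.3, 202.6]] nose shoulder [[180.4, 171.4]] barrel [[145.1, 110.0]]
code [[228.6, 260.0]]
block corners [[184.7, 288.7], [207.9, 262.8], [271.8, 231.7], [250.3, 257.0]]
plate h12 [[159.4, 326.1], [193.8, 287.2], [315.8, 228.3], [286.1, 265.7]]
scene nose [[248.1, 268.3]] code [[256.7, 288.5]]
```

View pics/s6z.png

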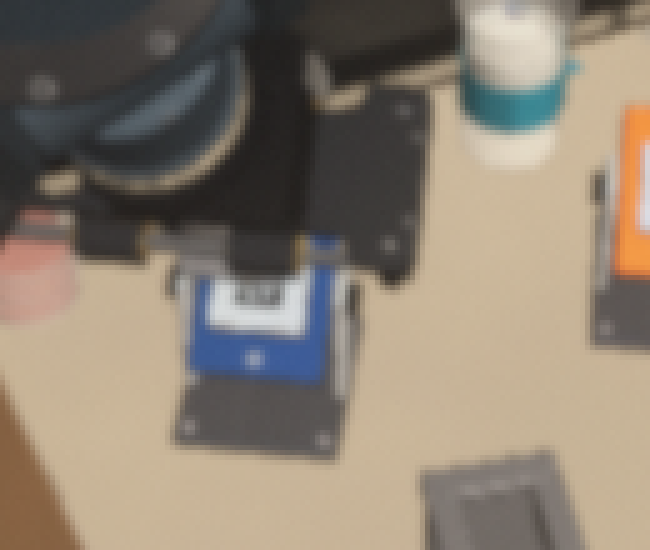

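>>> play_rows:
  rows:
    - [[0.008, 0.001, 0.0005, 0, 0, 0, 0.0], [0.016, 0.001, 0.0005, 0, 0, 0, 0.0], [0.024, 0.001, 0.0005, 0, 0, 0, 0.0], [0.03, 0.001, 0.0005, 0, 0, 0, 0.0], [0.034, 0.001, 0.0005, 0, 0, 0, 0.0], [0.034, 0.001, 0.0005, 0, 0, 0, 0.0], [0.034, 0.001, 0.0005, 0, 0, 0, 0.0]]

```text
time_s: 10.2
position: [0.5488, -0.1125, 0.168]
tcp_rot: [[0.447, -0.729, 0.519], [-0.271, 0.442, 0.855], [-0.853, -0.523, -0.0]]
force: [0.7, -0.1, -1.3]
opening: 0.295
```

```bash
cat > chk.py <<'E'
from h import *
import sys
c=np.array([.5897,-.1377,.0888]);F=[];X=[]
for i in range(6):
    st=read_state();T=np.array(st['tcp_rot']);F.append(T.T@st['force']);X.append(T.T@(c-st['position'])); 
    if i<5: capture('side')
print('t',st['time_s'],'F tool mean',np.mean(F,0).round(2),'std',np.std(F,0).round(2),'code in tool',np.mean(X,0).round(4),'vel',np.abs(st['qvel']).max().round(2),'M',np.round(T.T@st['moment'],3))
print(st['position'].round(4),T.round(4).tolist())
E
python3 chk.py
```

```text
t 10.45 F tool mean [1.48 0.78 0.09] std [0.51 0.36 0.42] code in tool [ 0.0928  0.0004 -0.0004] vel 0.08 M [-0.001 -0.021  0.533]
[ 0.5487 -0.1123  0.1681] [[0.4469, -0.7291, 0.5184], [-0.271, 0.4419, 0.8551], [-0.8526, -0.5226, -0.0001]]
```

>>> play_rows:
  rows:
    - [[0.002, 0.0004, -0.0004, 0, 0, 0, 0.0], [0.004, 0.0004, -0.0004, 0, 0, 0, 0.0], [0.006, 0.0004, -0.0004, 0, 0, 0, 0.0], [0.006, 0.0004, -0.0004, 0, 0, 0, 0.0]]

```text
time_s: 10.85
position: [0.5511, -0.1142, 0.1623]
tcp_rot: [[0.447, -0.729, 0.518], [-0.271, 0.442, 0.855], [-0.853, -0.522, -0.0]]
force: [-0.4, 0.1, -0.6]
opening: 0.3
```

```bash
python3 chk.py
```

```text
t 11.1 F tool mean [-0.1   0.56  0.02] std [0.48 0.28 0.46] code in tool [ 0.0865 -0.0002 -0.0001] vel 0.08 M [0.009 0.028 0.466]
[ 0.5509 -0.1141  0.1626] [[0.4466, -0.7292, 0.5185], [-0.2709, 0.4421, 0.8551], [-0.8527, -0.5223, -0.0001]]
```

>>> play_rows:
  rows:
    - [[0.001, 0, 0, 0, 0, 0, 0.0], [0.002, 0, 0, 0, 0, 0, 0.0], [0.002, 0, 0, 0, 0, 0, 0.0]]

```text
time_s: 11.4
position: [0.5519, -0.1147, 0.1607]
tcp_rot: [[0.447, -0.729, 0.518], [-0.271, 0.442, 0.855], [-0.853, -0.522, -0.0]]
force: [-1.2, 0.2, 0.6]
opening: 0.3
```

```bash
python3 chk.py
```

```text
t 11.65 F tool mean [-1.04  0.67  0.1 ] std [0.29 0.12 0.77] code in tool [ 0.0846 -0.0002 -0.0001] vel 0.12 M [-0.059  0.057  0.543]
[ 0.5518 -0.1146  0.1608] [[0.4466, -0.7292, 0.5185], [-0.2708, 0.4421, 0.8551], [-0.8528, -0.5223, -0.0001]]
```

>>> play_rows:
  rows:
    - [[0.001, 0, 0, 0, 0, 0, 0.0], [0.002, 0, 0, 0, 0, 0, 0.0], [0.003, 0, 0, 0, 0, 0, 0.0], [0.003, 0, 0, 0, 0, 0, 0.0], [0.003, 0, 0, 0, 0, 0, 0.0]]

```text
time_s: 12.15
position: [0.5532, -0.1155, 0.1583]
tcp_rot: [[0.447, -0.729, 0.518], [-0.271, 0.442, 0.855], [-0.853, -0.522, -0.0]]
force: [-1.5, 0.7, 1.2]
opening: 0.298
```

```bash
python3 chk.py
python3 - <<'E'
from h import *
w=snap('wrist','w7.png');d=snap('side','d7.png')
a=w['pixels'];b=d['pixels']
A=cv2.resize(a[110:240,200:360,::-1],None,fx=2.4,fy=3,interpolation=3);B=cv2.resize(b[170:270,270:370,::-1],None,fx=3.9,fy=3.9,interpolation=3)
cv2.imwrite('pics/c7.png',np.hstack([A,B]))
E
```

```text
t 12.4 F tool mean [-2.41  0.88 -0.  ] std [0.33 0.32 0.62] code in tool [ 0.0816 -0.0002 -0.0001] vel 0.11 M [0.033 0.034 0.461]
[ 0.5532 -0.1155  0.1583] [[0.4466, -0.7292, 0.5184], [-0.2709, 0.4421, 0.8551], [-0.8527, -0.5223, -0.0001]]
```

View pics/c7.png

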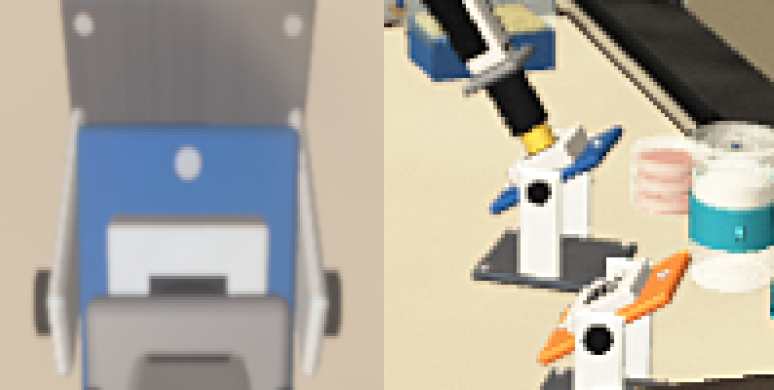

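>>> play_rows:
  rows:
    - [[0, 0, 0, 0, 0, 0, 0.0], [0, 0, 0, 0, 0, 0, 0.0], [0, 0, 0, 0, 0, 0, 0.0], [0, 0, 0, 0, 0, 0, 0.0], [0, 0, 0, 0, 0, 0, 0.0], [0, 0, 0, 0, 0, 0, 0.0], [0, 0, 0, 0, 0, 0, 0.0], [0, 0, 0, 0, 0, 0, 0.0], [0, 0, 0, 0, 0, 0, 0.0], [0, 0, 0, 0, 0, 0, 0.0], [0, 0, 0, 0, 0, 0, 0.0], [0, 0, 0, 0, 0, 0, 0.0]]

```text
time_s: 13.7
position: [0.5532, -0.1155, 0.1582]
tcp_rot: [[0.447, -0.729, 0.518], [-0.271, 0.442, 0.855], [-0.853, -0.522, -0.0]]
force: [-1.6, 0.7, 1.9]
opening: 0.298
```

```bash
python3 chk.py
python3 - <<'E'
from h import *
c=snap('side','d8.png')
# relative check of nose tip axis vs block in side view, crop big
b=c['pixels'];cv2.imwrite('pics/d8z.png',cv2.resize(b[190:225,290:340,::-1],None,fx=14,fy=14,interpolation=3))
st=read_state();T=st['tcp_rot'];p=st['position'];n=-T[:,0];F=np.stack([-T[:,1],T[:,2],n],1)
g=lambda uv:((uv-[290,190]+.46)*14).round(0).tolist()
tip=p+T@[.0807,0,0]
print('block about tip',g(proj(c,tip+np.array([[-.024,-.024,0],[-.024,.024,0],[.024,.024,0],[.024,-.024,0]])@F.T)))
print('plate about tip (h12)',g(proj(c,tip-n*.012+np.array([[-.046,-.035,0],[-.046,.035,0],[.046,.035,0],[.046,-.035,0]])@F.T)))
print('nose rim',g(proj(c,tip+np.array([[-.011,0,0],[.011,0,0],[0,-.011,0],[0,.011,0]])@F.T)))
E
```

```text
t 13.95 F tool mean [-2.24  0.65  0.02] std [0.22 0.45 0.41] code in tool [ 0.0815 -0.0002 -0.0001] vel 0.07 M [0.001 0.023 0.495]
[ 0.5532 -0.1155  0.1583] [[0.4467, -0.7292, 0.5184], [-0.2709, 0.4421, 0.8551], [-0.8527, -0.5224, -0.0001]]
block about tip [[153.0, 336.0], [225.0, 255.0], [424.0, 158.0], [357.0, 237.0]]
plate about tip (h12) [[74.0, 452.0], [181.0, 331.0], [561.0, 148.0], [468.0, 264.0]]
nose rim [[243.0, 269.0], [336.0, 224.0], [273.0, 265.0], [305.0, 228.0]]
```

View pics/d8z.png

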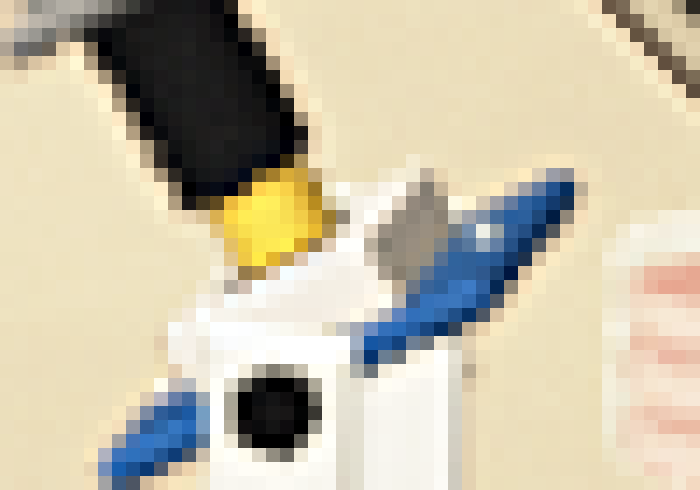

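>>> play_rows:
  rows:
    - [[0, 0, 0, 0, 0, 0, 0.0], [0, 0, 0, 0, 0, 0, 0.0], [0, 0, 0, 0, 0, 0, 0.0], [0, 0, 0, 0, 0, 0, 0.0], [0, 0, 0, 0, 0, 0, 0.0], [0, 0, 0, 0, 0, 0, 0.0], [0, 0, 0, 0, 0, 0, 0.0], [0, 0, 0, 0, 0, 0, 0.0], [0, 0, 0, 0, 0, 0, 0.0], [0, 0, 0, 0, 0, 0, 0.0]]

```text
time_s: 15.0
position: [0.5532, -0.1155, 0.1583]
tcp_rot: [[0.447, -0.729, 0.518], [-0.271, 0.442, 0.855], [-0.853, -0.522, -0.0]]
force: [-1.2, 0.8, 1.6]
opening: 0.293
```

>>> play_rows:
  rows:
    - [[-0.01, 0, 0, 0, 0, 0, 0.0], [-0.03, 0, 0, 0, 0, 0, 0.0], [-0.06, 0, 0, 0, 0, 0, 0.0], [-0.08, 0, 0, 0, 0, 0, 0.0], [-0.08, 0, 0, 0, 0, 0, 0.0], [-0.08, 0, 0, 0, 0, 0, 0.0]]

```text
time_s: 15.6
position: [0.5177, -0.094, 0.2264]
tcp_rot: [[0.447, -0.729, 0.518], [-0.271, 0.442, 0.855], [-0.852, -0.523, -0.0]]
force: [-0.2, -0.4, -1.2]
opening: 0.298
```

Run:
```python
from h import *
st=read_state();print(st['time_s'],st['position'],st['opening'],st['force'])
R=np.array([[-0.0037,-0.9764,0.216],[0.0004,0.216,0.9764],[-1,0.0037,-0.0004]])
goto([.4087,-.1872,.25],R)
```

```text
15.6 [ 0.51772677 -0.09396854  0.22644829] 0.29768238749680387 [-0.22949531 -0.40298743 -1.1591062 ]
shift [-0.0435  0.026  -0.1363] turn [-18.3   -5.11  31.44] t 15.6
```

>>> play_rows:
  rows:
    - [[-0.02, 0, -0.02, -3, -0.8, 5, 0.0], [-0.035, 0.006, -0.05, -6.5, -1.8, 11, 0.0], [-0.043, 0.012, -0.08, -10, -2.8, 17, 0.0], [-0.043, 0.018, -0.105, -14, -3.9, 24, 0.0], [-0.043, 0.023, -0.125, -17, -4.7, 29, 0.0], [-0.0435, 0.026, -0.1365, -18.3, -5.1, 31.4, 0.0], [-0.0435, 0.026, -0.1365, -18.3, -5.1, 31.4, 0.0], [-0.0435, 0.026, -0.1365, -18.3, -5.1, 31.4, 0.0], [-0.0435, 0.026, -0.1365, -18.3, -5.1, 31.4, 0.0], [-0.0435, 0.026, -0.1365, -18.3, -5.1, 31.4, 0.0]]

```text
time_s: 16.6
position: [0.4077, -0.1859, 0.2496]
tcp_rot: [[-0.004, -0.977, 0.215], [0.001, 0.215, 0.977], [-1.0, 0.004, -0.0]]
force: [0.6, 0.4, -1.3]
opening: 0.303
```

Run:
```python
from h import *
w=snap('wrist','w9.png');d=snap('side','d9.png')
st=read_state();print(st['time_s'],st['position'],st['opening'],st['force'],np.abs(st['qvel']).max())
R=np.array([[-0.0037,-0.9764,0.216],[0.0004,0.216,0.9764],[-1,0.0037,-0.0004]])
goto([.4087,-.1873,.1067],R)
T=st['tcp_rot'];p=st['position'];tip=p+T@[.0867,0,0]
b=d['pixels'];cv2.imwrite('pics/d9z.png',cv2.resize(b[165:265,205:305,::-1],None,fx=5.5,fy=5.5,interpolation=3))
g=lambda uv:((uv-[205,165]+.4)*5.5).round(0).tolist()
print(g(proj(d,tip)),g(proj(d,p+T@[-.05,0,0])),g(proj(d,p+T@[.0217,0,0])))
```

```text
16.7 [ 0.40802386 -0.1862952   0.24996284] 0.2941473451677519 [-0.55507522 -0.5545416  -0.82032295] 0.5576926519269116
shift [ 0.1433 -0.0014 -0.0008] turn [ 0.05 -0.01  0.02] t 16.7
[[229.0, 149.0]] [[221.0, -142.0]] [[225.0, 14.0]]
```

View pics/d9z.png

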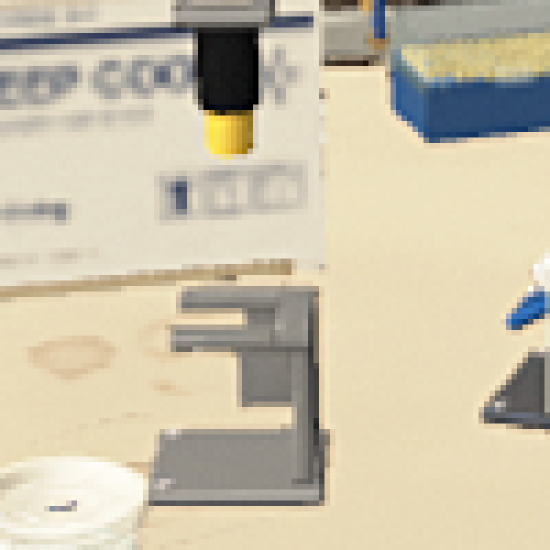

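View pics/w9.png

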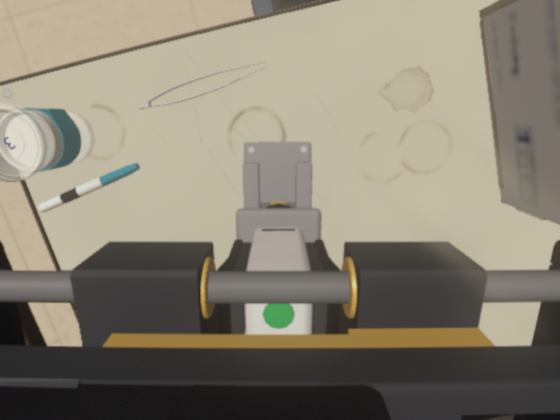

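>>> play_rows:
  rows:
    - [[0.02, -0.001, -0.0008, 0, 0, 0, 0.0], [0.04, -0.0014, -0.0008, 0, 0, 0, 0.0], [0.055, -0.0014, -0.0008, 0, 0, 0, 0.0], [0.055, -0.0014, -0.0008, 0, 0, 0, 0.0], [0.055, -0.0014, -0.0008, 0, 0, 0, 0.0], [0.055, -0.0014, -0.0008, 0, 0, 0, 0.0]]

```text
time_s: 17.3
position: [0.4099, -0.1886, 0.1959]
tcp_rot: [[-0.002, -0.976, 0.216], [-0.001, 0.216, 0.976], [-1.0, 0.002, -0.001]]
force: [0.2, 0.3, -2.3]
opening: 0.297
```

Run:
```python
from h import *
st=read_state();print(st['time_s'],st['position'],st['force'])
R=np.array([[-0.0037,-0.9764,0.216],[0.0004,0.216,0.9764],[-1,0.0037,-0.0004]])
goto([.4087,-.1874,.1067],R)
```

```text
17.3 [ 0.40993289 -0.18863586  0.19589801] [ 0.17936391  0.26052135 -2.31106387]
shift [0.0892 0.0013 0.0011] turn [ 0.02 -0.06  0.12] t 17.3
```

>>> play_rows:
  rows:
    - [[0, 0, 0, 0, 0, 0, 0.0], [0, 0, 0, 0, 0, 0, 0.0], [0, 0, 0, 0, 0, 0, 0.0]]

```text
time_s: 17.6
position: [0.4095, -0.1885, 0.1954]
tcp_rot: [[-0.003, -0.976, 0.216], [-0.0, 0.216, 0.976], [-1.0, 0.003, -0.001]]
force: [0.2, -0.1, -0.5]
opening: 0.296
```

Run:
```python
from h import *
R=np.array([[-0.0037,-0.9764,0.216],[0.0004,0.216,0.9764],[-1,0.0037,-0.0004]])
for i in range(3): goto([.4087,-.1874,.1067],R); capture('side')
```

```text
shift [0.0887 0.0008 0.0009] turn [ 0.   -0.03  0.06] t 17.6
shift [0.0886 0.0007 0.0009] turn [ 0.   -0.02  0.04] t 17.65
shift [0.0885 0.0006 0.0009] turn [ 0.01 -0.02  0.03] t 17.7
```

>>> play_rows:
  rows:
    - [[0.01, 0.0005, 0.0009, 0, 0, 0, 0.0], [0.02, 0.0005, 0.0009, 0, 0, 0, 0.0], [0.03, 0.0005, 0.0009, 0, 0, 0, 0.0], [0.04, 0.0005, 0.0009, 0, 0, 0, 0.0], [0.05, 0.0005, 0.0009, 0, 0, 0, 0.0], [0.06, 0.0005, 0.0009, 0, 0, 0, 0.0], [0.07, 0.0005, 0.0009, 0, 0, 0, 0.0], [0.078, 0.0005, 0.0009, 0, 0, 0, 0.0], [0.082, 0.0005, 0.0009, 0, 0, 0, 0.0], [0.085, 0.0005, 0.0009, 0, 0, 0, 0.0], [0.085, 0.0005, 0.0009, 0, 0, 0, 0.0], [0.085, 0.0005, 0.0009, 0, 0, 0, 0.0]]

```text
time_s: 18.95
position: [0.4089, -0.1875, 0.1102]
tcp_rot: [[-0.003, -0.976, 0.216], [-0.0, 0.216, 0.976], [-1.0, 0.003, -0.001]]
force: [-0.3, 0.1, -1.8]
opening: 0.294
```

Run:
```python
from h import *
R=np.array([[-0.0037,-0.9764,0.216],[0.0004,0.216,0.9764],[-1,0.0037,-0.0004]])
for i in range(3): goto([.4087,-.1874,.1067],R); print(read_state()['force'].round(1)); capture('side')
```

```text
shift [0.0035 0.0002 0.    ] turn [ 0.   -0.02  0.04] t 18.95
[-0.3  0.1 -1.8]
shift [0.0036 0.0002 0.    ] turn [ 0.   -0.03  0.05] t 19.0
[-0.1 -0.3 -2.1]
shift [0.0036 0.0003 0.    ] turn [ 0.01 -0.03  0.06] t 19.05
[-0.4 -0.  -1.6]
```

Still free; lower the last 3.5 mm and feel for the seat.

>>> play_rows:
  rows:
    - [[0.0015, 0, 0, 0, 0, 0, 0.0], [0.003, 0, 0, 0, 0, 0, 0.0], [0.0036, 0, 0, 0, 0, 0, 0.0], [0.0036, 0, 0, 0, 0, 0, 0.0], [0.0036, 0, 0, 0, 0, 0, 0.0]]

```text
time_s: 19.6
position: [0.4087, -0.1874, 0.1067]
tcp_rot: [[-0.003, -0.976, 0.216], [0.0, 0.216, 0.976], [-1.0, 0.003, -0.001]]
force: [-1.1, 0.9, 5.0]
opening: 0.292
```

Run:
```python
from h import *
for i in range(3): s=read_state(); print(s['position'].round(4),s['force'].round(1)); capture('side')
```

```text
[ 0.4087 -0.1874  0.1067] [-1.1  0.9  5. ]
[ 0.4087 -0.1873  0.1067] [-0.4 -0.   5. ]
[ 0.4087 -0.1874  0.1067] [-0.6  1.3  4.7]
```

Seated (upward force about 6 N over its weight). Open and withdraw.

>>> play_rows:
  rows:
    - [[-0.0005, 0, 0, 0, 0, 0, 0.087], [-0.0005, 0, 0, 0, 0, 0, 0.087], [-0.0005, 0, 0, 0, 0, 0, 0.087], [-0.0005, 0, 0, 0, 0, 0, 0.087], [-0.0005, 0, 0, 0, 0, 0, 0.087], [-0.0005, 0, 0, 0, 0, 0, 0.087], [-0.0005, 0, 0, 0, 0, 0, 0.087], [-0.0005, 0, 0, 0, 0, 0, 0.087], [-0.0005, 0, 0, 0, 0, 0, 0.087], [-0.0005, 0, 0, 0, 0, 0, 0.087], [-0.0005, 0, 0, 0, 0, 0, 0.087], [-0.0005, 0, 0, 0, 0, 0, 0.087]]

```text
time_s: 20.95
position: [0.4087, -0.1873, 0.1069]
tcp_rot: [[-0.004, -0.976, 0.216], [0.0, 0.216, 0.976], [-1.0, 0.004, -0.0]]
force: [0.4, -0.0, 0.6]
opening: 0.998
```

>>> play_rows:
  rows:
    - [[-0.01, 0, 0, 0, 0, 0, 0.087], [-0.03, 0, 0, 0, 0, 0, 0.087], [-0.06, 0, 0, 0, 0, 0, 0.087], [-0.1, 0, 0, 0, 0, 0, 0.087], [-0.14, 0, 0, 0, 0, 0, 0.087], [-0.15, 0, 0, 0, 0, 0, 0.087], [-0.15, 0, 0, 0, 0, 0, 0.087], [-0.15, 0, 0, 0, 0, 0, 0.087], [-0.15, 0, 0, 0, 0, 0, 0.087], [-0.15, 0, 0, 0, 0, 0, 0.087]]

```text
time_s: 21.95
position: [0.4084, -0.1868, 0.2554]
tcp_rot: [[-0.007, -0.976, 0.216], [0.003, 0.216, 0.976], [-1.0, 0.007, 0.001]]
force: [-0.3, -0.1, -0.2]
opening: 1.0
```

Run:
```python
from h import *
w=snap('wrist','w10.png');d=snap('side','d10.png')
st=read_state();print(st['time_s'],st['position'],st['force'],st['opening'])
print(proj(w,[[.409,-.187,.155]]))
A=cv2.resize(w['pixels'][130:250,205:345,::-1],None,fx=2.8,fy=3.3,interpolation=3);B=cv2.resize(d['pixels'][190:290,190:290,::-1],None,fx=3.96,fy=3.96,interpolation=3)
cv2.imwrite('pics/c10.png',np.hstack([A,B]))
```

```text
22.05 [ 0.40874473 -0.18701018  0.25578665] [-0.14033588  0.57532078 -0.40860558] 1.0019790372157722
[[277.44840095 211.46715122]]
```

View pics/c10.png

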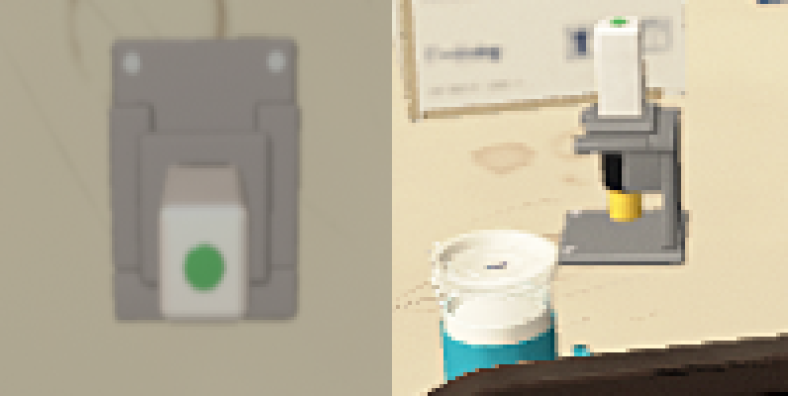

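```bash
python3 -c "
from rig import *
print(hand_in())"
```

```text
the job is handed in; nothing more can be done
None
```

I took the reader from its dock, scanned the code on the blue block, hung the reader back upright and let go. The job was handed in at about 22 s, without a verdict.

- **Read:** I felt for the face in small steps, then held it for about 2.8 s. The spring force averaged about 3.8 N, which puts the nose roughly 6 mm in. The nose was centred on my estimate of the code to within about 1 mm, and the side picture agrees. Separate fits put the slope at 27–36°. I pressed at about 31.5°, the fit that combined the two closest views.
- **Return:** The collar met the fork with about 6 N of upward force at the same height where I had gripped it. Afterwards the green dot on the handle sat within about 1 pixel of where it hung at first. The side picture shows the reader upright, with the gripper clear above it.
- **Disagreement:** The picture fits put the block about 18 mm in front of the plate, more than the stated 3–15 mm. I did not resolve this. The felt contact agreed with the measured code face to about 1 mm, so I relied on that.
- **Bystanders:** I kept well clear of the orange holder, the cups and the dishes. I did not measure their positions again at the end.

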